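Wake, close, tare and print on the laboratory balance

TASK

Tare the balance with the petri dish on its pan: tap the round key to wake it, push the chamber's sliding top cover fully shut by its lip, then tap the wide bar key to tare and last the large square key at the right end to print. Use only the fingertips, in that order; tap lightly, so that each key goes clearly down and springs back up before you go on. Leave the small square key alone, do not press the round key once the cover is shut, and do not touch the dish or shift the things around the balance.

Things in the scene. Friction and masses are not known exactly. Their poses are not given: they have to be found in the camera images.
- balance: white laboratory balance, fixed, 292 x 210 x 115 mm. Origin on the bench under its middle; x to its back, y to its left, z up. Front console: deck at z 0.050, four keys in a row at x -0.131, from the left y 0.078, 0.026, -0.030, -0.078: round, wide bar, small square, large square. Behind it the glass chamber (x -0.075 to 0.055) with the pan, then a column, both up to z 0.115
- power_key_top (a point): centre of the top of the round key (20 mm diameter), at the left end of the row; it wakes the balance. Top stands 8 mm above the deck
- tare_key_top (a point): centre of the top of the wide bar key (18 x 46 mm, long along the row); it tares. 8 mm above the deck
- menu_key_top (a point): centre of the top of the small square key (10 x 10 mm), not to be pressed. 8 mm above the deck
- print_key_top (a point): centre of the top of the large square key (20 x 20 mm), at the right end of the row; it prints. 8 mm above the deck
- power_key (a joint): travel of the round key: 0 up, 0.005 m fully down; it springs back. All keys alike: they yield from 1.5 N, take 3.7 N at half travel (0.0025, which counts as pressed) and 5.8 N fully down
- tare_key (a joint): travel of the bar key, the same
- menu_key (a joint): travel of the small square key, the same
- print_key (a joint): travel of the large square key, the same
- cover (a joint): how far the chamber's flat top cover is slid open to the back (balance +x): 0 shut (hard stop), 0.085 m fully open; about 1.2 N of friction, stays where left. Glass pane in a frame, 164 mm wide, 126 mm long, top at balance z 0.114. In front of the open cover the chamber gapes over the dish
- cover_lip (a point): middle of the upright back face of the black push lip across the cover's front (110 mm wide, front sloping; z 0.1145 to 0.1345 over the bench, this point 0.1245). Pushed toward the balance's front it shuts the cover. Behind it the pane is clear for 110 mm. Shut, it lies at balance x -0.064
- petri_dish: petri dish, 91 mm diameter, 15 mm high, loose on the round steel pan (pan top at balance z = 0.051); origin under its centre
- specimen_cup: specimen cup with screw lid, 56 mm diameter, 68 mm high, loose to the left of the balance; origin under its centre
- reagent_bottle: small reagent bottle, 48 mm diameter, 92 mm high, loose to the left of the balance; origin under its centre
- balance_brush: cleaning brush, 14 x 164 x 8 mm (long along its y), lying to the right of the balance
- note_pad: note pad, 76 x 76 x 13 mm, lying to the right of the console
- forceps: forceps, 12 x 128 x 8 mm (long along its y), lying in front of the balance
- slide_box: box of glass slides, 34 x 83 x 30 mm, at the right of the bench
- cuvette_box: carton of cuvettes, 61 x 98 x 42 mm, at the right of the bench
Mind the look-alikes: they are no part of the job. Leave any purple or turquoise look-alike of the petri_dish alone.

How it is judged:
By the outcome, as a careful person would: the job done as asked, in the order asked, and still so for the second after the job is handed in, with the robot touching nothing.
It also fails if it takes over 51 s, if anything falls off the work surface, if the arm or the gripper's body presses on something with over 40 N, if the wrist force passes 120 N, or if a joint passes its speed limit or range.

ROBOT

A 6-joint arm with a two-finger parallel gripper is mounted at the origin on a cart in front of the work surface, level with it; the furniture and walls round the work are solid. World frame = base frame: x ahead of the robot, y to its left, z up, the work surface at z = 0. Lengths are in m, angles in rad, forces in N, time in s.
With the tool pointing down it reaches from about 0.25 to 0.8 m from the base axis. Payload 3.9 kg.
Tool frame: the origin (TCP) lies on the centre line of the jaws, within the pads' length; the fingertips stand 14 mm ahead of it and the grasp point (between the pads) lies 5 mm behind it (manip.nose_length is the distance from the TCP to the fingertips, in m); z points along the fingers, y is the line along which they close (so a half turn about z gives the same grasp; the last joint's range is limited). The gripper opens to 85 mm and grips with 20 to 120 N. Pads are 22 mm wide; open, the fingers measure 114 mm over their backs; the gripper's body (76 mm by 85 mm) begins 54 mm behind the grasp point. The pads swing forward as they close: fully open they stand 13 mm farther back than shut.
Start: joints at [0, 0.26, -0.138, 1.173, 0, 1.571], TCP at [0.525, -0, 0.245] pointing down, gripper open.
Joint ranges: [-2.78, 2.78], [-0.83, 1.72], [-1.28, 1.37], [-1.9, 2.12], [-1.57, 1.48], [-3.14, 3.14]. Speed limits (rad/s): [2.57, 2.57, 3.14, 3.14, 3.14, 3.14].

INTERFACE

Orientations are given as a unit quaternion [w, x, y, z].
In Python, from rig import manip, grip, readout, eyes, finder gives the robot as it stands. The module is installed in compiled form; this text tells all that it offers. Calls block until the motion is done:
- manip.move_to(position, orientation): joint-space move of the TCP to a pose.
- manip.movel(position, orientation=None, max_speed=0.15): straight line of the TCP; orientation=None keeps the orientation; max_speed is the mean speed in m/s.
- manip.move_joints(angles): joint-space move.
- grip(opening): finger opening in m; the grip force is fixed at half the most; returns when the fingers have stopped.
- manip.wait(seconds).
- manip.inverse_kinematics(position, orientation): joint angles nearest the present ones, or None.
- readout.get_obs(): the state.
- eyes.camera(name): name is "scene" or "side" or "wrist"; returns the picture (400x640x3 uint8, blue, green, red); there is no depth.
- eyes.get_calibration(name): a dict with "mtx" (3x3 intrinsics, pixels), "pose" (4x4, takes a point from camera to world coordinates). Camera axes: x right, y up, looking along -z (the intrinsics and any distortion apply to the point x, -y, -z); pixel columns grow to the right and rows downward; lengths in m; the calibration is good to about 2 mm. A picture is of the moment at which its call begins: read the wrist's pose just before it. get_calibration takes no time and is no camera call; for the wrist camera it gives the pose at the moment of the call.
A pose or a line that the arm cannot do raises manip.MotionError and nothing moves.
- manip.finish_job(): hands the job in; it is judged then, once.
Trained networks look in the newest picture that a camera, given by its name, has taken for a name from the list of things; names that differ only in an ending like _2 or _b are one class to them, and where a whole thing is asked for, a point or a joint stands for the part that bears it (a point fixed in the world has none). Each returns a list of dicts, best first, with "confidence" (0 to 1); they miss things now and then, are a little off and sometimes report something else, mostly with a low value. They report only what shows in the picture. A call takes as long as a camera call. They do not tell look-alikes from the thing itself.
- finder.trace(camera, label): "region" (400x640 bool, what is visible of it) and "rect" ([centre column, centre row, width, height] in pixels, round what is visible of it).
The state is a dict: "time": time; "q": joint angles; "qvel": joint speeds; "tau": joint torques, N m; "position": TCP position; "orientation": TCP orientation; "ft_force": force on the tool from outside, world axes, zero at the start; "ft_torque": the same for the moment, N m; "width": finger opening in m; "grip_force": force on a finger pad.
Only numpy, scipy, OpenCV 4.12 (cv2) and the standard library are available. Lean on these libraries where they do the work, as an engineer would, in place of code of your own. Each camera call takes 0.05 s, during which the arm holds its last target. There are 200 camera calls.

## Working session

There is one attempt and no reset: what is moved stays moved. The work goes in short steps, each a Python script; the robot and the scene stay as the last script left them, time stands still between calls to the robot, and variables do not carry over. Pictures are saved under pics/ and viewed, at most 10 in all, crops included, and the job is handed in when it is done.

```bash
mkdir -p pics; python3 - <<'E'
from rig import manip, grip, readout, eyes, finder
import cv2, numpy as np
for c in ("scene","side"):
    im=eyes.camera(c); cv2.imwrite(f"pics/{c}0.png",im)
    k=eyes.get_calibration(c); print(c,k["mtx"].round(1).tolist(),k["pose"].round(3).tolist(),[x for x in k])
    for l in ("balance","power_key_top","tare_key_top","menu_key_top","print_key_top","cover_lip","cover","petri_dish"):
        print(l,[(round(d["confidence"],2),np.round(d["rect"]).tolist()) for d in finder.trace(c,l)[:3]])
print(readout.get_obs()["time"],manip.nose_length,readout.get_obs()["orientation"])
E
```

```text
scene [[457.6, 0.0, 323.1], [0.0, 457.6, 198.5], [0.0, 0.0, 1.0]] [[-0.65, 0.461, -0.604, -0.389], [-0.76, -0.402, 0.511, 0.71], [-0.008, 0.791, 0.612, 1.009], [0.0, 0.0, 0.0, 1.0]] ['mtx', 'pose']
balance [(0.74, [286.0, 222.0, 103.0, 90.0])]
power_key_top [(0.54, [359.0, 166.0, 18.0, 18.0])]
tare_key_top []
menu_key_top [(0.22, [244.0, 257.0, 19.0, 30.0])]
print_key_top []
cover_lip [(0.94, [269.0, 197.0, 65.0, 37.0])]
cover [(0.57, [270.0, 196.0, 58.0, 38.0])]
petri_dish [(0.79, [275.0, 304.0, 29.0, 30.0]), (0.76, [281.0, 215.0, 29.0, 16.0]), (0.61, [332.0, 198.0, 23.0, 15.0])]
side [[379.6, 0.0, 318.6], [0.0, 379.6, 199.3], [0.0, 0.0, 1.0]] [[0.998, -0.046, 0.048, 0.552], [0.065, 0.492, -0.868, -0.989], [0.016, 0.869, 0.494, 0.622], [0.0, 0.0, 0.0, 1.0]] ['mtx', 'pose']
balance []
power_key_top []
tare_key_top [(0.6, [305.0, 181.0, 7.0, 8.0]), (0.35, [293.0, 232.0, 35.0, 20.0])]
menu_key_top []
print_key_top [(0.51, [362.0, 178.0, 43.0, 24.0])]
cover_lip [(0.74, [359.0, 174.0, 45.0, 30.0])]
cover [(0.92, [361.0, 178.0, 40.0, 24.0])]
petri_dish [(0.86, [288.0, 260.0, 37.0, 24.0]), (0.84, [280.0, 173.0, 23.0, 18.0]), (0.63, [350.0, 249.0, 34.0, 25.0])]
0.9 0.014 [2.01347127e-06 7.07128505e-01 7.07085057e-01 9.82840525e-06]
```

```bash
python3 - <<'E'
import cv2,numpy as np
a=cv2.imread("pics/scene0.png")[100:340,180:440]
b=cv2.imread("pics/side0.png")[120:300,230:470]
cv2.imwrite("pics/a.png",cv2.resize(a,None,fx=2.4,fy=2.4,interpolation=2));cv2.imwrite("pics/b.png",cv2.resize(b,None,fx=3.2,fy=3.2,interpolation=2))
E
```

```text
(no output)
```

View pics/a.png

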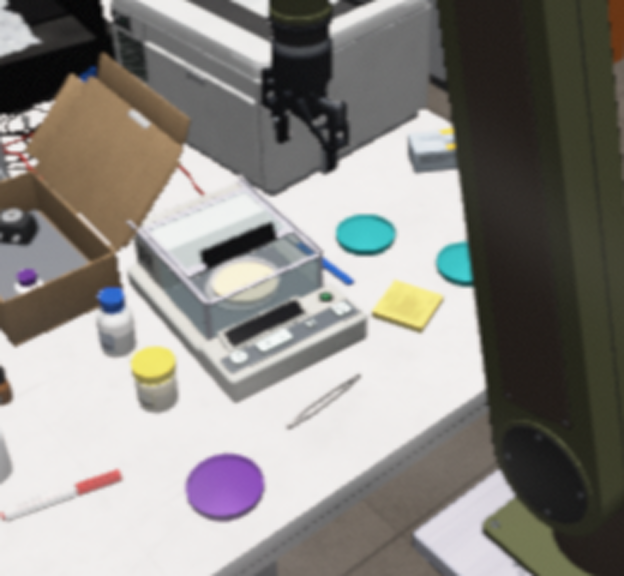

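View pics/b.png

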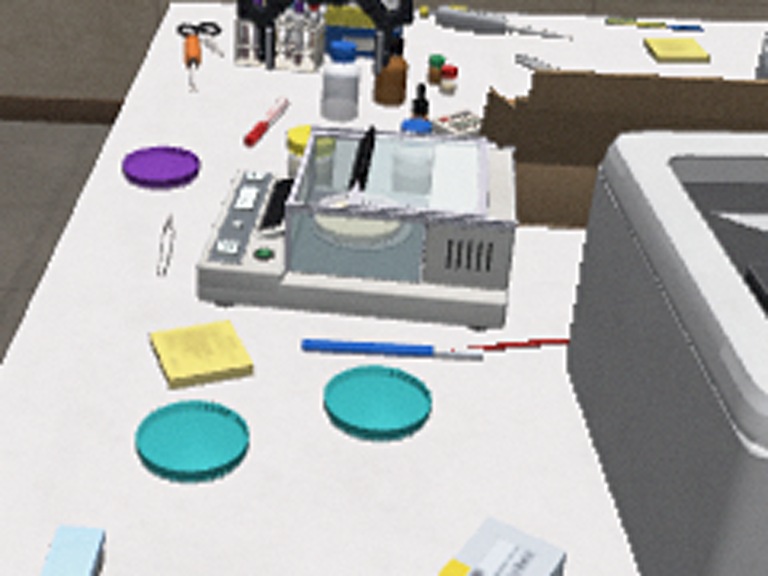

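The scene crop shows the balance with its cover partly open. The keys run round (240,356), bar (274,340), small (310,323), large (341,308), and the lip is the black bar at (238,245). The side crop has the same keys at (255,180), (246,197), (237,225), (229,245).

Look-alikes: the turquoise discs and the purple disc (225,486 in the scene crop) could be taken for the dish. The real one is the cream dish in the chamber. The small key sits between the bar and the large key, and the dark display could be taken for the lip. I'll fit the pose roughly, then look with the wrist camera.

```bash
cat > h.py <<'E'
from rig import manip, grip, readout, eyes, finder
import cv2, numpy as np
from scipy.optimize import least_squares
KEYS={"power":(-.131,.078,.058),"tare":(-.131,.026,.058),"menu":(-.131,-.030,.058),"print":(-.131,-.078,.058)}
def proj(cal,P):
    T=cal["pose"]; p=(np.asarray(P)-T[:3,3])@T[:3,:3]
    u=p[:,:2]*[1,-1]/(-p[:,2:]); K=cal["mtx"]
    return u*[K[0,0],K[1,1]]+K[:2,2]
def b2w(pose,P):
    x,y,a=pose; P=np.atleast_2d(P); c,s=np.cos(a),np.sin(a)
    return np.c_[x+c*P[:,0]-s*P[:,1], y+s*P[:,0]+c*P[:,1], P[:,2]]
def fit(obs,x0):  # obs: list of (cal, balance points, pixels)
    f=lambda v:np.concatenate([(proj(c,b2w(v,P))-px).ravel() for c,P,px in obs])
    r=least_squares(f,x0,loss="soft_l1"); return r.x,f(r.x)
def quat(yaw): # tool down, tool y at start orientation rotated by yaw
    q=np.array([0,.70710678,.70710678,0]); c,s=np.cos(yaw/2),np.sin(yaw/2)
    return [c*q[0]-s*q[3],c*q[1]-s*q[2],c*q[2]+s*q[1],c*q[3]+s*q[0]]
E
python3 - <<'E'
from h import *
P=np.array([KEYS[k] for k in KEYS])
s=np.array([(239,356),(274,340),(310,323),(341,308)])/2.4+[180,100]
d=np.array([(255,180),(246,197),(237,225),(229,245)])/3.2+[230,120]
v,r=fit([(eyes.get_calibration("scene"),P,s),(eyes.get_calibration("side"),P,d)],[.5,0,0])
print(v,r.round(1))
q=quat(v[2]); R=eyes.get_calibration("wrist")["pose"]; o=readout.get_obs()
print(R.round(3).tolist(),o["position"])
for dx in (-.12,-.05,-.2):
    print(dx,manip.inverse_kinematics(b2w(v,[(dx,0,.30)])[0],q), manip.inverse_kinematics(b2w(v,[(dx,0,.30)])[0],quat(v[2]+np.pi)))
E
```

```text
[ 0.57805533  0.08222977 -0.07733338] [-0.1 -0.6 -0.1 -1.1  0.  -1.4 -0.3 -1.2 -0.5 -2.1 -0.3 -0.5 -0.5 -1.4
 -0.7 -0.3]
[[1.0, -0.001, 0.0, 0.524], [0.001, 0.953, 0.303, 0.076], [-0.0, -0.303, 0.953, 0.375], [0.0, 0.0, 0.0, 1.0]] [ 5.24989971e-01 -2.01888879e-05  2.45323413e-01]
-0.12 [ 0.19701323  0.14219906 -0.14805901  1.28053826  0.          1.84514293] [ 0.19701323  0.14219906 -0.14805901  1.28053826  0.         -1.29644972]
-0.05 [0.16157017 0.26126291 0.00586686 1.31540028 0.         1.80969988] [ 0.16157017  0.26126291  0.00586686  1.31540028  0.         -1.33189277]
-0.2 [ 0.25246542  0.00845023 -0.29656104  1.26578506  0.          1.90059513] [ 0.25246542  0.00845023 -0.29656104  1.26578506  0.         -1.24099753]
```

```bash
python3 - <<'E'
from h import *
v=[ 0.578,0.0822,-0.0773]
manip.move_to(b2w(v,[(-.07,-0.01,.33)])[0],quat(v[2])); grip(0)
cal=eyes.get_calibration("wrist"); im=eyes.camera("wrist"); cv2.imwrite("pics/w.png",im)
np.save("wpose.npy",cal["pose"])
for l in ("power_key_top","tare_key_top","menu_key_top","print_key_top","cover_lip"):
    print(l,[(round(d["confidence"],2),np.round(d["rect"],1).tolist(),[round(float(x),1) for x in np.argwhere(d["region"]).mean(0)[::-1]]) for d in finder.trace("wrist",l)[:3]])
print(proj(cal,b2w(v,[KEYS[k] for k in KEYS])).round(1).tolist(),proj(cal,b2w(v,[(-.064,0,.1245)])))
o=readout.get_obs();print(o["time"],o["ft_force"],o["position"],o["width"],cal["mtx"])
E
```

```text
power_key_top [(0.64, [267.0, 79.3, 15.7, 16.7], [266.0, 78.1])]
tare_key_top [(0.68, [268.3, 127.2, 17.8, 45.2], [267.8, 125.7])]
menu_key_top [(0.59, [269.2, 174.8, 7.3, 10.3], [269.8, 173.5]), (0.37, [270.0, 127.3, 19.2, 43.0], [268.0, 125.9])]
print_key_top [(0.75, [270.8, 211.6, 13.7, 15.5], [270.9, 211.4])]
cover_lip [(0.66, [437.8, 153.8, 145.4, 163.1], [434.2, 152.3])]
[[267.2, 78.5], [269.3, 126.7], [271.4, 174.6], [273.1, 212.6]] [[328.94803317 160.6848612 ]]
2.5 [-0.21242308  0.50265084  0.15450333] [0.50745851 0.07767271 0.33002106] 1.7975600411895257e-05 [[345.84913151   0.         322.13554161]
 [  0.         345.84913151 199.56393179]
 [  0.           0.           1.        ]]
```

View pics/w.png

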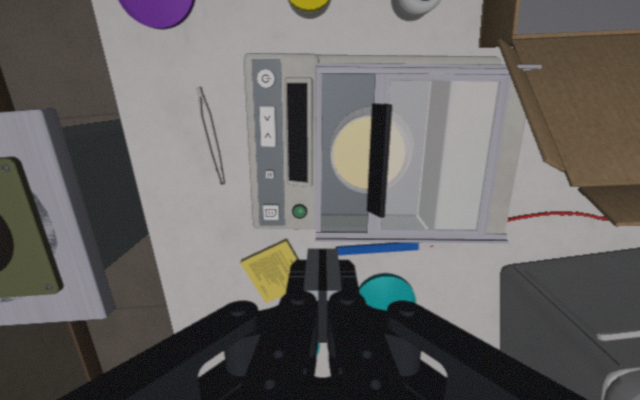

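The wrist view shows round key (266,78), bar (268,126), small (270,175) and large (271,212). The lip strip runs from about (380,104) to (377,216), with the chamber gaping in front of it. The green dot (300,211) is the level bubble. Next I refine the pose, measure how far the cover is open and tap the round key.

```bash
cat >> h.py <<'E'
def tap(v,key,up=.10,clear=.075):
    """press until 3.0..~5 N class travel, judged by force and depth; then lift"""
    n=manip.nose_length; q=quat(v[2]); x,y,_=KEYS[key]
    P=lambda z:b2w(v,[(x,y,z+n)])[0]
    manip.move_to(P(up),q); manip.movel(P(.064),max_speed=.12)
    f0=readout.get_obs()["ft_force"][2]
    for z in np.arange(.060,.0525,-.0007):
        manip.movel(P(z),max_speed=.03)
        o=readout.get_obs(); f=o["ft_force"][2]-f0; print(key,round(z,4),round(o["position"][2]-n,4),round(f,2))
        if f>4.6: break
    manip.movel(P(clear),max_speed=.1); o=readout.get_obs()
    print("t",o["time"],"res",round(o["ft_force"][2]-f0,2))
E
python3 - <<'E'
from h import *
P=np.array([KEYS[k] for k in KEYS])
s=np.array([(239,356),(274,340),(310,323),(341,308)])/2.4+[180,100]
d=np.array([(255,180),(246,197),(237,225),(229,245)])/3.2+[230,120]
w=np.array([(266,78.3),(268,126),(269.6,174),(271,211.6)])
c=eyes.get_calibration("wrist"); S=(eyes.get_calibration("scene"),P,s);D=(eyes.get_calibration("side"),P,d);W=(c,P,w)
print("w",fit([W],[.5,0,0])); v,r=fit([W,W,S,D],[.5,0,0]); print("all",v,r.round(1)); 
im=cv2.cvtColor(cv2.imread("pics/w.png"),6)
for row in (120,150,200): print(row,im[row,360:400].tolist())
for co in np.arange(0,.09,.01): print(round(co,2),proj(c,b2w(v,[(-.064+co,.055,.1345),(-.064+co,0,.1345),(-.064+co,-.055,.1345)])).round(1).tolist())
np.save("v.npy",v)
print(v)
tap(v,"power",up=.15)
E
```

```text
w (array([ 0.57606815,  0.08192839, -0.08594903]), array([ 0.08385373, -0.48991687, -0.13737486,  0.12105806,  0.02607217,
        0.01582693,  0.02592886,  0.43557561]))
all [ 0.57617485  0.0819924  -0.08555393] [ 0.1 -0.5 -0.1  0.1  0.1 -0.   0.1  0.4  0.1 -0.5 -0.1  0.1  0.1 -0.
  0.1  0.4 -0.1 -0.3  0.  -0.7  0.2 -0.9 -0.  -0.7 -0.8 -2.2 -0.7 -0.7
 -1.1 -1.5 -1.5 -0.5]
120 [176, 175, 178, 176, 177, 177, 174, 176, 175, 169, 140, 82, 35, 23, 22, 20, 10, 17, 20, 23, 26, 22, 19, 23, 21, 33, 40, 46, 43, 45, 71, 120, 157, 164, 161, 164, 159, 158, 161, 161]
150 [174, 173, 173, 174, 173, 174, 173, 171, 154, 115, 59, 20, 12, 27, 18, 22, 21, 14, 22, 13, 25, 20, 21, 28, 30, 40, 41, 41, 75, 129, 167, 178, 179, 179, 178, 179, 177, 179, 179, 176]
200 [104, 104, 104, 104, 104, 101, 85, 52, 29, 18, 16, 21, 18, 15, 17, 18, 21, 19, 15, 20, 26, 32, 37, 26, 48, 84, 124, 144, 149, 150, 149, 147, 150, 148, 149, 150, 148, 149, 150, 149]
0.0 [[328.1, 102.7], [327.3, 162.6], [326.5, 216.7]]
0.01 [[339.2, 102.8], [337.8, 162.7], [336.5, 216.8]]
0.02 [[350.2, 102.9], [348.3, 162.8], [346.5, 216.9]]
0.03 [[361.3, 103.0], [358.8, 162.9], [356.5, 217.0]]
0.04 [[372.3, 103.1], [369.2, 163.0], [366.5, 217.1]]
0.05 [[383.4, 103.2], [379.7, 163.1], [376.4, 217.2]]
0.06 [[394.4, 103.4], [390.2, 163.2], [386.4, 217.3]]
0.07 [[405.5, 103.5], [400.7, 163.3], [396.4, 217.4]]
0.08 [[416.5, 103.6], [411.2, 163.4], [406.4, 217.5]]
[ 0.57617485  0.0819924  -0.08555393]
power 0.06 0.0603 -0.11
power 0.0593 0.0594 0.58
power 0.0586 0.0586 0.86
power 0.0579 0.058 0.94
power 0.0572 0.0573 2.05
power 0.0565 0.0566 3.13
power 0.0558 0.0559 2.8
power 0.0551 0.0552 3.53
power 0.0544 0.0545 4.24
power 0.0537 0.0538 5.19
t 7.075 res -0.73
```

Round key tapped: about 4 mm of travel at 5.2 N, and it was released. The cover is open about 58 mm. Next I push the lip from behind.

```bash
python3 - <<'E'
from h import *
v=np.load("v.npy"); q=quat(v[2]); n=manip.nose_length; ex=np.array([np.cos(v[2]),np.sin(v[2])])
P=lambda x,z:b2w(v,[(x,0,z+n)])[0]
b=lambda o:float((o["position"][:2]-v[:2])@ex)
o=readout.get_obs(); p=o["position"].copy(); p[2]=.17+n; manip.movel(p,max_speed=.2)
manip.movel(P(.035,.17),q,max_speed=.2); manip.movel(P(.035,.135),max_speed=.15); manip.movel(P(.035,.121),max_speed=.05)
f0=readout.get_obs()["ft_force"].copy()
def F(): 
    o=readout.get_obs(); f=o["ft_force"]-f0; print(round(b(o),4),"fx",round(float(f[:2]@ex),2),"fz",round(float(f[2]),2)); return float(f[:2]@ex)
F()
for x in (.02,.01,0,-.01,-.02,-.032):
    manip.movel(P(x,.121),max_speed=.06)
    if F()>6: break
else:
    for x in np.arange(-.034,-.064,-.0015):
        manip.movel(P(x,.121),max_speed=.03)
        if F()>6: break
manip.wait(.1); F()
x=b(readout.get_obs()); manip.movel(P(x+.02,.121),max_speed=.1); F(); manip.movel(P(x+.02,.19),max_speed=.2)
im=eyes.camera("wrist"); cv2.imwrite("pics/w2.png",im); c=eyes.get_calibration("wrist")
print(proj(c,b2w(v,[(-.064,y,.1345) for y in (.055,0,-.055)])).round(1).tolist()); print(readout.get_obs()["time"])
E
```

```text
0.0348 fx 0.0 fz 0.0
0.0196 fx -0.31 fz -0.18
0.0096 fx -1.03 fz -1.0
-0.0006 fx -0.51 fz -0.81
-0.0108 fx 0.23 fz -0.63
-0.0207 fx -0.42 fz -0.1
-0.0328 fx 1.22 fz -0.65
-0.0342 fx -0.06 fz 0.18
-0.0354 fx 0.72 fz -1.8
-0.037 fx 0.1 fz -0.01
-0.0387 fx 0.07 fz -1.48
-0.0402 fx -0.33 fz -0.28
-0.0417 fx 0.3 fz -0.63
-0.0432 fx 1.6 fz 0.38
-0.0447 fx 0.74 fz -1.0
-0.0462 fx 0.56 fz -0.06
-0.0477 fx 1.26 fz -0.12
-0.0492 fx 1.27 fz -0.49
-0.0505 fx 0.55 fz -1.36
-0.0507 fx 5.07 fz -3.47
-0.0508 fx 8.65 fz -5.61
-0.0508 fx 9.19 fz -5.69
-0.0318 fx -0.64 fz -0.69
[[266.9, 128.9], [271.1, 220.0], [274.7, 297.9]]
16.1167
```

View pics/w2.png

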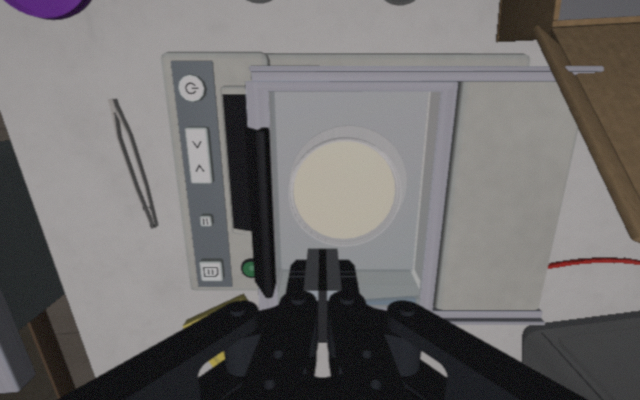

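The cover is shut: the lip's back edge, from (269,128) to (274,297), lies on the predicted shut line, and the arm met the hard stop. The dish is unmoved at (343,188). Next are the tare and print keys.

```bash
python3 - <<'E'
from h import *
v=np.load("v.npy"); n=manip.nose_length
manip.movel(b2w(v,[(-.131,.026,.17+n)])[0],quat(v[2]),max_speed=.2)
tap(v,"tare",up=.10,clear=.085); manip.wait(.2)
tap(v,"print",up=.085,clear=.085)
p=readout.get_obs()["position"].copy(); p[2]=.25; manip.movel(p,max_speed=.2); manip.wait(.2)
im=eyes.camera("wrist"); cv2.imwrite("pics/w3.png",im); cv2.imwrite("pics/s3.png",cv2.resize(eyes.camera("scene")[160:260,220:350],None,fx=5,fy=5,interpolation=2))
print(proj(eyes.get_calibration("wrist"),b2w(v,[(-.064,y,.1345) for y in (.055,0,-.055)])).round(1).tolist()); print(readout.get_obs()["time"])
E
```

```text
tare 0.06 0.0605 -2.35
tare 0.0593 0.0594 -1.71
tare 0.0586 0.0585 -1.0
tare 0.0579 0.058 0.25
tare 0.0572 0.0573 1.09
tare 0.0565 0.0566 1.25
tare 0.0558 0.0558 2.9
tare 0.0551 0.0552 2.52
tare 0.0544 0.0545 3.22
tare 0.0537 0.0538 4.41
tare 0.053 0.0531 4.11
t 20.875 res -1.12
print 0.06 0.0602 1.29
print 0.0593 0.0594 -0.26
print 0.0586 0.0586 -0.41
print 0.0579 0.058 1.0
print 0.0572 0.0573 2.48
print 0.0565 0.0566 1.91
print 0.0558 0.0559 4.01
print 0.0551 0.0552 3.51
print 0.0544 0.0545 4.55
print 0.0537 0.0538 4.93
t 24.9 res -0.9
[[432.6, -5.9], [424.6, 87.1], [417.6, 167.6]]
26.1083
```

View pics/w3.png

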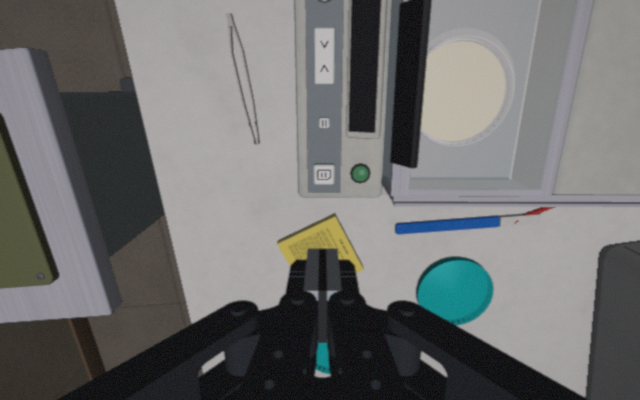

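After both taps the lip's back edge is still at the shut line (about column 424 at row 87), all keys are up, and the surroundings are undisturbed. Handing in.

```bash
python3 -c "
from rig import manip
print(manip.finish_job())"
```

```text
the job is handed in; nothing more can be done
None
```

I tapped the round key, slid the cover fully shut against its stop, then tapped the bar key and the large square key in that order, and handed the job in at about 26 s, with the dish and the things around the balance looking unmoved in the last pictures.

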